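# Roll the inspection torch onto the blue line and take the picture

### The arm

A 6-joint arm with a two-finger parallel gripper is mounted at the origin on the work surface. World frame = base frame: x ahead of the robot, y to its left, z up, the work surface at z = 0. Lengths are in mm, angles in rad, forces in N, time in s.
With the tool pointing down it reaches from about 275 to 825 mm from the base axis. Payload 4.9 kg.
Tool frame: the origin (TCP) lies at the very end of the fingers, on their centre line; the grasp point (between the pads) lies 19 mm behind it; z points along the fingers, y is the line along which they close (so a half turn about z gives the same grasp; the last joint's range is limited). The gripper opens to 85 mm and grips with 20 to 120 N. Pads are 22 mm wide; open, the fingers measure 114 mm over their backs; the gripper's body (76 mm by 85 mm) begins 54 mm behind the grasp point. The pads swing forward as they close: fully open they stand 13 mm farther back than shut.
Start: joints at [1.068, 0.326, -0.193, 1.052, 0, 1.437], TCP at [198.269, 513.038, 231.281] pointing down, gripper open.
Joint ranges: [-2.65, 2.65], [-0.97, 1.79], [-1.3, 1.35], [-1.93, 2.1], [-1.47, 1.37], [-3.14, 3.14]. Speed limits (rad/s): [2.57, 2.57, 3.14, 3.14, 3.14, 3.14].

### API

Orientations are given as [roll, pitch, yaw] about the fixed x, y, z axes, in that order (R = Rz(yaw) Ry(pitch) Rx(roll)).
In Python, from bench import bot, solve_ik, imaging gives the robot as it stands. Calls block until the motion is done:
- bot.move_ptp(position, orientation): joint-space move of the TCP to a pose.
- bot.movel(position, rot=None, max_speed=150, threshold=None): straight line of the TCP; rot=None keeps the orientation; max_speed is the mean speed in mm/s. With threshold (N) it stops when the force on the tool has changed by that much, and returns True; else False.
- bot.move_j(angles): joint-space move.
- bot.grip(opening, effort=None): opening from 0.0 (shut) to 1.0 (fully open); effort is the grip in N (None keeps the last); returns when the fingers have stopped.
- bot.dwell(seconds).
- solve_ik(position, orientation): joint angles nearest the present ones, or None.
- bot.get_state(): the state.
- imaging.capture(name): name is "scene" or "top"; returns the picture (384x512x3 uint8, blue, green, red); there is no depth.
- imaging.camera_model(name): a dict with "K" (3x3 intrinsics, pixels), "position" and "rotation" of the camera in the world. Camera axes: x right, y up, looking along -z (the intrinsics and any distortion apply to the point x, -y, -z); pixel columns grow to the right and rows downward; lengths in mm; the calibration is good to about 2 mm. A picture is of the moment at which its call begins. camera_model takes no time and is no camera call.
A pose or a line that the arm cannot do raises bot.IKError and nothing moves.
- bot.sign_off(): hands the job in; it is judged then, once.
The state is a dict: "t": time; "qpos": joint angles; "joint_velocities": joint speeds; "effort": joint torques, N m; "tcp_pos": TCP position; "orientation": TCP orientation; "contact_force": force on the tool from outside, world axes, zero at the start; "wrist_torque": the same for the moment, N m; "opening": opening from 0.0 (shut) to 1.0 (fully open); "gripper_force": force on a finger pad.
Only numpy, scipy, OpenCV 4.12 (cv2) and the standard library are available. Lean on these libraries where they do the work, as an engineer would, in place of code of your own. Each camera call takes 0.05 s, during which the arm holds its last target. There are 200 camera calls.

### The job

With the fingertips, roll the black torch sideways across the white sorting pad until it lies at rest along the middle of the blue line, pointing at the ring, and let go of it; then press the green button right down to take the picture and let it come up again. Do not lift the torch, do not press the button before the torch lies on the line, and leave the ring stand, the stone tin and the black loupe where they are.

Things in the scene. Friction and masses are not known exactly. Their poses are not given: they have to be found in the camera images.
- torch: Black torch lying 6 to 9 cm to one side of the line, parallel within 3 degrees. Barrel 30 mm in diameter, 100 mm long, then a 22 mm silver nose. About 0.14 kg. Stroke its very top (it goes half as far as the finger, without slip) or push its flank no higher than its axis; in between, it wedges. It soon stops. Origin on its axis, mid-barrel, 15 mm above the pad; x along the axis to the nose.
- line: Straight blue line on the flat white pad, 6 mm wide, 220 mm long. Origin at its middle, on the pad's upper face, 4 mm above the table; x along the line to the ring stand, y across it (left when looking along x), z up. The torch's middle starts 10 to 50 mm short of the line's middle along x; a straight roll keeps it there.
- release_top (a point): Centre of the top face of the green push button: 36 mm in diameter, in a round black housing 52 mm in diameter and 12 mm high, fixed on the table to the left or right of the pad. This point is 22 mm above the table when the button is up; it is pressed straight down.
- release (a joint): Travel of the green button in m: 0 up, 0.006 fully down (about 5 N); a spring brings it up again.
- ring_stand: Small beige cone, 58 mm high on a foot 44 mm in diameter, with a ring on it, standing loose on the pad beyond the far end of the line, 135 mm from the line's middle along the line's x. Origin at the centre of its underside. Not to be disturbed.
- stone_tin: Open round grey tin of stones, 44 mm in diameter and 22 mm high, standing loose on the pad on the other side of the line from the torch, its middle 6 to 9 cm from the line. Origin at the centre of its underside. Not to be disturbed.
- loupe: Black loupe, 38 mm in diameter and 40 mm high, standing loose on the table on the other side of the pad from the green button. Origin at the centre of its underside. Not to be disturbed.
Mind the look-alikes: they are no part of the job. Of the things shaped like the torch, the black one is meant. What is shaped like the part that bears release_top but brown or yellow is not meant.

How it is judged (in metres and radians):
On the way, in this order (a step that is already met when the one before it is completed fails the run):
1. the torch has rolled by more than 1 rad about its axis (angle between torch's own z axis and vertical above 1 rad), for 0.02 s.
2. the torch lies at rest along the blue line, with no finger on it (y of torch in the frame of line between -0.008 and 0.008 m and x of torch in the frame of line between -0.08 and 0.03 m and angle between the x axis of torch and the x axis of line, either way round below 0.14 rad and z of torch in the frame of line below 0.02 m and linear speed of torch below 0.01 m/s and angular speed of torch below 0.5 rad/s and contact force between each of the arm, the fingers and torch below 0.05 N), for 0.3 s.
3. the green button is pressed down by more than 4.5 mm (value of joint release above 0.0045 m), for 0.02 s.
At the end, for the whole second after the job is handed in: Torch at rest along the blue line: barrel middle within 8 mm of the line sideways and 80 mm short to 30 mm beyond its middle, axis within 0.14 rad; button up again (within 1.5 mm); ring stand, tin and loupe within 12 mm of their start (y of torch in the frame of line between -0.008 and 0.008 m and x of torch in the frame of line between -0.08 and 0.03 m and angle between the x axis of torch and the x axis of line, either way round below 0.14 rad and z of torch in the frame of line below 0.02 m and linear speed of torch below 0.01 m/s and angular speed of torch below 0.5 rad/s and value of joint release below 0.0015 m and distance of each of ring_stand, stone_tin, loupe from where it was at the start of the episode below 0.012 m); the robot touches nothing.
It fails at once if the torch is lifted: its axis more than 22 mm above the pad (7 mm above its rolling height) (z of torch in the frame of line above 0.022 m).
It fails at once if the button is pressed by more than 2.5 mm while the torch is not on the line (value of joint release above 0.0025 m and not (y of torch in the frame of line between -0.008 and 0.008 m and x of torch in the frame of line between -0.08 and 0.03 m and angle between the x axis of torch and the x axis of line, either way round below 0.14 rad and z of torch in the frame of line below 0.02 m)).
It fails at once if the ring stand, the stone tin or the loupe is moved by more than 12 mm (distance of any of ring_stand, stone_tin, loupe from where it was at the start of the episode above 0.012 m).
It also fails if it takes over 67 s, if anything falls off the work surface, if the arm or the gripper's body presses on something with over 40 N, if the wrist force passes 120 N, or if a joint passes its speed limit or range.

## Working session

There is one attempt and no reset: what is moved stays moved. The work goes in short steps, each a Python script; the robot and the scene stay as the last script left them, time stands still between calls to the robot, and variables do not carry over. Pictures are saved under pics/ and viewed, at most 10 in all, crops included, and the job is handed in when it is done.

```bash
mkdir -p pics; ls; python3 - <<'E'
from bench import bot, imaging
import cv2
for n in("scene","top"):
    cv2.imwrite(f"pics/{n}0.png",imaging.capture(n)); m=imaging.camera_model(n); print(n,m)
E
```

```text
pics
scene {'K': array([[490.47585922,   0.        , 251.08036734],
       [  0.        , 490.47585922, 197.40775091],
       [  0.        ,   0.        ,   1.        ]]), 'position': array([1398.93425912,  168.70406958,  977.86012204]), 'rotation': array([7.89902663e-01, 1.21483043e-03, 1.79877143e+00])}
top {'K': array([[448.91042722,   0.        , 256.06305938],
       [  0.        , 448.91042722, 193.737589  ],
       [  0.        ,   0.        ,   1.        ]]), 'position': array([ 388.87225247,  -48.35003463, 1066.69017343]), 'rotation': array([ 0.11011748,  0.0322396 , -1.59410191])}
```

View pics/top0.png

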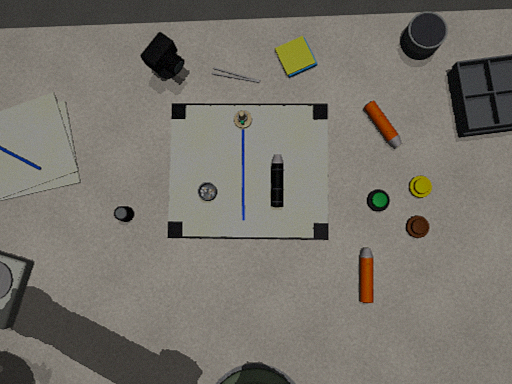

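View pics/scene0.png

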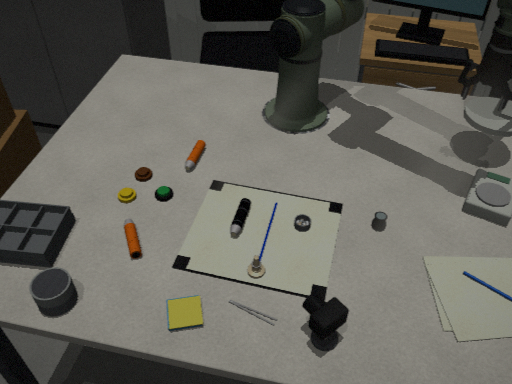

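The top view shows the line at column 243, rows 128–220. The torch is at column 277, rows 155–207 with its nose up, so it lies on the robot's right of the line. The ring stand is at (243,119), the tin at (207,191), the loupe at (124,213) and the green button at (378,200).

```bash
cat > h.py <<'E'
import numpy as np, cv2
from scipy.spatial.transform import Rotation as R
from bench import bot, solve_ik, imaging
def ray(n,uv,z):
    m=imaging.camera_model(n); uv=np.atleast_2d(np.float64(uv))
    p=np.c_[uv,np.ones(len(uv))]@np.linalg.inv(m["K"]).T
    d=(p*[1,-1,-1])@R.from_euler("xyz",m["rotation"]).as_matrix().T
    c=m["position"]; return (c+d*((z-c[2])/d[:,2])[:,None])[:,:2]
def proj(n,P):
    m=imaging.camera_model(n)
    q=(np.atleast_2d(P)-m["position"])@R.from_euler("xyz",m["rotation"]).as_matrix()*[1,-1,-1]
    q=q@m["K"].T; return q[:,:2]/q[:,2:]
def blob(mask,near):
    k,l,s,c=cv2.connectedComponentsWithStats(mask.astype(np.uint8))
    ok=[i for i in range(1,k) if s[i,4]>25]
    i=min(ok,key=lambda i:np.hypot(*(c[i]-near))); ys,xs=np.nonzero(l==i)
    return np.c_[xs,ys].astype(float)
def axis(p):
    c=p.mean(0); v=np.linalg.svd(p-c,full_matrices=False)[2][0]
    t=(p-c)@v; return c,v*np.sign(v[0]),(t.min(),t.max())
def measure(near_t,near_l,n="top"):
    im=imaging.capture(n).astype(int); b,g,r=im[...,0],im[...,1],im[...,2]
    L=ray(n,blob((b>r+50)&(b>g+30),near_l),4)
    T=ray(n,blob(im.max(2)<70,near_t),19)
    return im,axis(L),axis(T)
def frame(ax):
    c,v,(a,b)=ax; return c+v*(a+b)/2, v, np.array([-v[1],v[0]])
E
python3 - <<'E'
from h import *
for n,t,l in(("top",(277,185),(243,180)),("scene",(240,218),(268,230))):
    im,L,T=measure(t,l,n); o,v,w=frame(L); ot,vt,_=frame(T)
    print(n,"line",o,v,L[2],"torch",ot,vt,T[2],"rel",(ot-o)@v,(ot-o)@w)
    b,g,r=im[...,0],im[...,1],im[...,2]
    B=blob((g>r+30)&(g>b+20),(378,200) if n=="top" else (164,193)); print("btn",len(B),ray(n,(B.min(0)+B.max(0))/2,21))
print([ray("top",p,z) for p,z in(((243,119),30),((207,191),20),((124,213),30))])
print(bot.get_state())
E
```

```text
top line [540.81550171  14.47715978] [ 0.99989551 -0.0144559 ] (np.float64(-117.70098258241488), np.float64(102.82920701372768)) torch [525.73448548 -65.98283543] [ 0.99948533 -0.03207933] (np.float64(-51.32510756938536), np.float64(50.727168150670195)) rel -13.916318979502714 -80.66959740480249
btn 187 [[ 484.15147671 -303.5378664 ]]
scene line [550.9277957   16.20887107] [ 0.99989465 -0.01451484] (np.float64(-110.5884727529012), np.float64(95.48003806033462)) torch [534.90688956 -61.5651089 ] [0.99910652 0.04226309] (np.float64(-62.46746481083519), np.float64(82.16025742510698)) rel -14.89034169610062 -77.99832766108875
btn 105 [[ 487.46244795 -298.247796  ]]
[array([[683.33033605,   9.2198597 ]]), array([[515.01319458,  98.20853287]]), array([[467.33738878, 291.98689897]])]
{'t': 0.2, 'qpos': array([ 1.06783254e+00,  3.26664799e-01, -1.93182665e-01,  1.05200477e+00,
        1.02598618e-05,  1.43658931e+00]), 'joint_velocities': array([-0.00062952, -0.00116452,  0.00493454, -0.00080091,  0.00228039,
        0.00096748]), 'effort': array([ 2.86020331e-04, -4.43305171e+01,  2.62425345e+01,  1.14641612e-02,
       -2.35803799e-05, -8.20761443e-06]), 'tcp_pos': array([198.07508551, 512.7295354 , 230.80612029]), 'orientation': array([-3.14054761e+00, -1.51453349e-04,  2.77283580e+00]), 'contact_force': array([-0.66067332, -0.41218523,  0.1743498 ]), 'wrist_torque': array([-0.02226803, -0.00788473,  0.01698364]), 'gripper_force': 0.0, 'opening': 1.0009582577795968}
```

```bash
cat > m.py <<'E'
from h import *
yaw=np.pi/2-0.0145
O=[np.pi,0,yaw]
def rel(near_t):
    im,L,T=measure(near_t,(243,180)); v=np.array([.99989,-.01446]); w=np.array([-v[1],v[0]])
    o=np.array([541,14.5]); c,vt,(a,b)=T; ct=c+vt*(a+b)/2
    print("t",bot.get_state()["t"],"torch",ct,"rel",(ct-o)@v,(ct-o)@w,"ang",vt[1]+.01446,"len",b-a); return im,ct
E
python3 - <<'E'
from m import *
bot.move_ptp([524,-122,120],O)
bot.grip(0.4)
bot.movel([524,-122,30],max_speed=150)
print(bot.movel([524,-122,7],max_speed=60,threshold=8), bot.get_state()["tcp_pos"])
bot.movel([524,-36,7],max_speed=40)
print(bot.get_state()["tcp_pos"],bot.get_state()["contact_force"])
bot.dwell(.3)
im=imaging.capture("top");cv2.imwrite("pics/t1.png",im[80:260,150:400].repeat(3,0).repeat(3,1))
print(bot.get_state()["t"])
E
```

```text
False [ 523.70221118 -121.85829384    6.6394339 ]
[524.01914826 -36.13523436   6.99316177] [-0.4223263   0.57914719  0.13478688]
7.2417
```

View pics/t1.png

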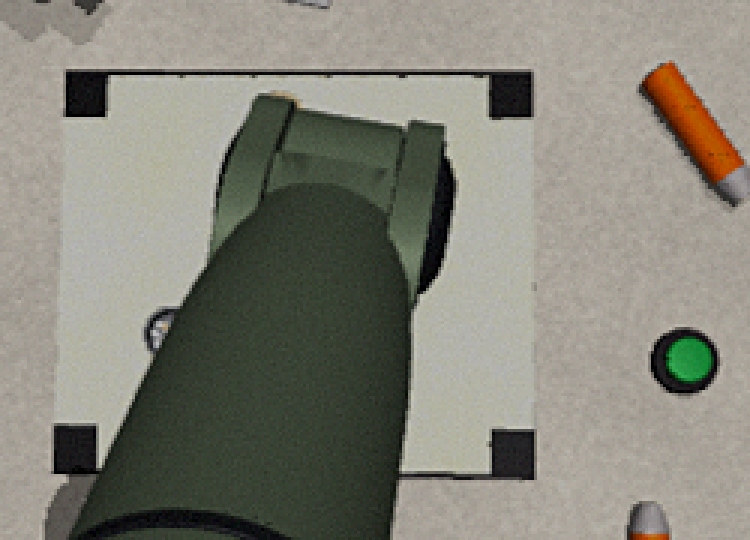

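The arm hides the torch from above, so I'm checking the scene camera.

```bash
python3 - <<'E'
from m import *
im=imaging.capture("scene");cv2.imwrite("pics/s1.png",cv2.resize(im[150:300,150:360],None,fx=3.5,fy=3.5))
E
```

```text
(no output)
```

View pics/s1.png

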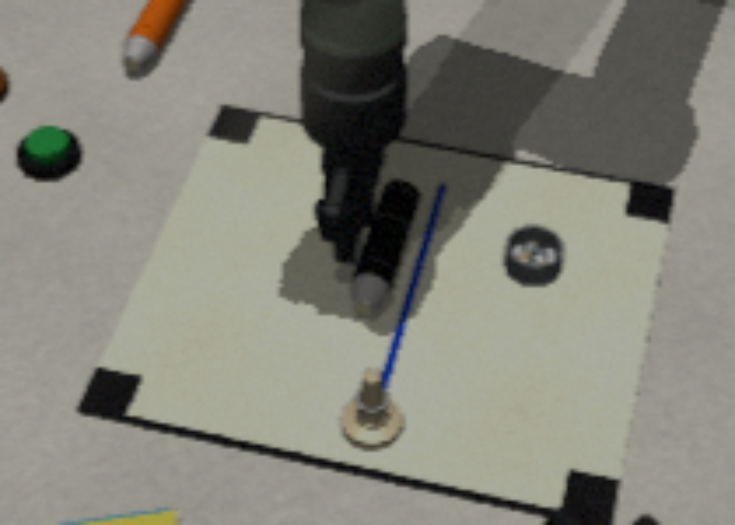

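The torch is parallel to the line and roughly 2–3 cm short of it, with the fingers beside it. I'll lift clear and measure from the top.

```bash
python3 - <<'E'
from m import *
bot.movel([524,-60,7],max_speed=80)
bot.movel([524,-60,60],max_speed=150)
bot.move_ptp([480,-210,120],O)
im,c=rel((265,185))
cv2.imwrite("pics/t2.png",cv2.resize(im[90:250,150:350].astype(np.uint8),None,fx=3,fy=3))
E
```

```text
t 9.0 torch [526.95495905 -12.92241406] rel -13.646967891617365 -27.622488885233984 ang -0.012590895664090038 len 104.49573882676981
```

View pics/t2.png

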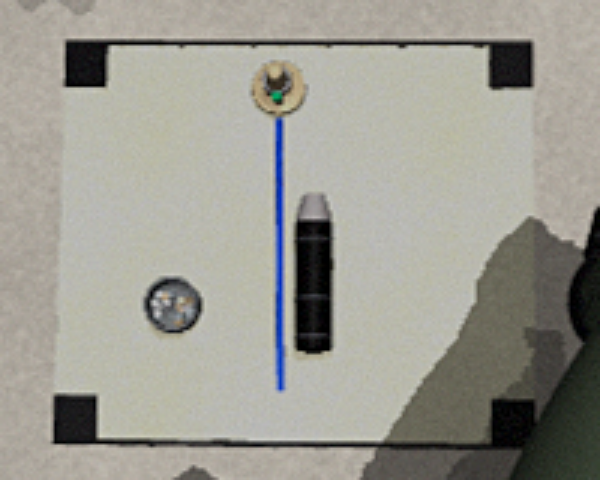

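Torch at (314,287) in the crop, still 27.6 mm short. Its offset from the finger is 23.1 mm, so I'll push the remainder slowly.

```bash
python3 - <<'E'
from m import *
bot.move_ptp([525,-62,60],O)
bot.movel([525,-62,7],max_speed=80)
bot.movel([525,-9,7],max_speed=25)
bot.dwell(.2)
bot.movel([525,-40,7],max_speed=60)
bot.movel([525,-60,60],max_speed=150)
bot.move_ptp([484,-302,70],O)
bot.grip(0.0)
im,c=rel((245,185))
b,g,r=im[...,0],im[...,1],im[...,2]
cv2.imwrite("pics/t3.png",cv2.resize(im[90:250,150:350].astype(np.uint8),None,fx=3,fy=3))
E
```

```text
t 15.6167 torch [526.55553906  14.19873898] rel -14.438515815762228 -0.5100947900290005 ang -0.0037433983098556327 len 102.42142984812203
```

View pics/t3.png

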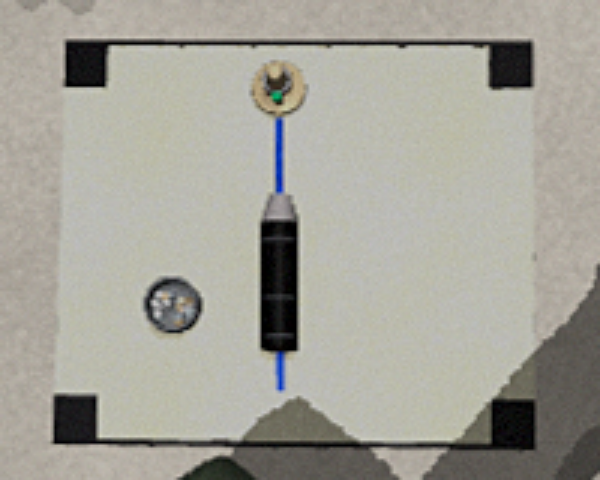

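The torch lies on the line (offset -0.5 mm, columns 262–298 over the line at 280). Pressing the button now.

```bash
python3 - <<'E'
from m import *
bot.movel([485,-301,70]); bot.movel([485,-301,28],max_speed=80); bot.dwell(.2)
f0=bot.get_state()["contact_force"]
print(bot.movel([485,-301,15],max_speed=12,threshold=14)); 
s=bot.get_state();print(s["tcp_pos"],s["contact_force"]-f0)
bot.dwell(.2); s=bot.get_state();print(s["tcp_pos"],s["contact_force"]-f0)
imb=imaging.capture("scene")
bot.movel([485,-301,90],max_speed=60); bot.dwell(.3)
rel((245,185)); print(bot.get_state()["opening"])
E
```

```text
False
[ 485.07547041 -301.02867719   15.96723159] [-4.68973205  3.39006608 10.91838072]
[ 485.06605131 -301.04773051   15.96918318] [-2.82952562  3.70997418 10.29794295]
t 19.975 torch [527.30183194  14.13608336] rel -13.691399029017774 -0.561952123086408 ang -0.006697138621258581 len 102.3518245555959
-0.0011931884280485775
```

Contact held at z = 15.97 mm with about 10 N, which means the button bottomed out at 6 mm travel. The torch hasn't moved, so I'm handing in.

```bash
python3 -c "
from bench import bot
print(bot.sign_off())"
```

```text
the job is handed in; nothing more can be done
None
```

The job is handed in: the torch lies on the blue line about 0.6 mm off centre, and the green button was pressed fully down and the finger lifted clear; I saw no movement of the ring stand or tin after the roll, and did not re-check the loupe or the button's return on camera.

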